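# Hang the hook-on sample basket in the soaking tank

## Robot

A 6-joint arm with a two-finger parallel gripper is mounted at the origin on the work surface. World frame = base frame: x ahead of the robot, y to its left, z up, the work surface at z = 0. Lengths are in m, angles in rad, forces in N, time in s.
With the tool pointing down it reaches from about 0.35 to 0.775 m from the base axis. Payload 5.5 kg.
Tool frame: the origin (TCP) lies at the very end of the fingers, on their centre line; the grasp point (between the pads) lies 19 mm behind it (hold_point_z is the distance from the TCP to the grasp point, in m); z points along the fingers, y is the line along which they close (so a half turn about z gives the same grasp; the last joint's range is limited). The gripper opens to 85 mm and grips with 20 to 120 N. Pads are 22 mm wide; open, the fingers measure 114 mm over their backs; the gripper's body (76 mm by 85 mm) begins 54 mm behind the grasp point. The pads swing forward as they close: fully open they stand 13 mm farther back than shut.
Start: joints at [1.06, 0.313, 0.046, 1.304, 0, 1.431], TCP at [0.208, 0.536, 0.231] pointing down, gripper open.
Joint ranges: [-2.76, 2.76], [-0.86, 1.69], [-1.03, 1.26], [-2.2, 2.34], [-1.47, 1.5], [-3.14, 3.14]. Speed limits (rad/s): [2.57, 2.57, 3.14, 3.14, 3.14, 3.14].

## Interface

Orientations are given as a unit quaternion [w, x, y, z].
In Python, from rig import state, read_camera, camera_info, job_done, find_in, spot_point, hold_point_z gives the robot as it stands.
- The arm moves only by the shell command python3 -m pendant 'ROWS'. ROWS is JSON, a list of rows, each a list of 7 numbers: the opening, from -1 (shut) to 1 (fully open), so that 0 is half open, then the shift along the tool's x, y, z in mm, then the turn, a rotation vector about the tool's x, y, z in rad. A call has exactly 8 rows; each row shifts and turns the commanded pose from where the row before left it, along the tool's axes as they then stand; what a row does not reach is not made up. A row lasts 1/10 s, in which the tool goes at most 50 mm and 8.59 degrees, less where a joint would pass 70% of its speed; a pose out of reach is approached as far as the arm can. A call with a gripper value outside its range is refused whole. The fingers move at their own pace and stop on an object; the grip force is fixed at half the most. Time passes only in rows, so rows that do not move let the fingers close, or fill a call up. It gives the time, the measured TCP pose, the force, the opening and the grip force at its end, in the units of the state.
- state(): the state, without advancing time (a new reading comes with each control period).
- read_camera(name): name is "scene" or "top"; returns the picture (384x512x3 uint8, red, green, blue); there is no depth.
- camera_info(name): a dict with "mtx" (3x3 intrinsics, pixels), "R" (3x3) and "t" (3): a world point X has camera coordinates R X + t. Camera axes: x right, y down, z forward; pixel columns grow to the right and rows downward; lengths in m; the calibration is good to about 2 mm. A picture is of the moment at which its call begins. camera_info takes no time and is no camera call.
- job_done(): hands the job in; it is judged then, once.
Trained networks look in the newest picture that a camera, given by its name, has taken for a name from the list of things; names that differ only in an ending like _2 or _b are one class to them, and where a whole thing is asked for, a point or a joint stands for the part that bears it (a point fixed in the world has none). Each returns a list of dicts, best first, with "conf" (0 to 1); they miss things now and then, are a little off and sometimes report something else, mostly with a low value. They report only what shows in the picture. A call takes as long as a camera call. They do not tell look-alikes from the thing itself.
- find_in(camera, query): "centre" ([x, y, z] in m, in the coordinates of the camera as it stood for that picture, good to about 4 mm: the middle of the surface that is visible of it).
- spot_point(camera, query): "centre" ([x, y, z] in m, in the coordinates of the camera as it stood for that picture, good to about 4 mm: a listed point, or the origin of a listed thing).
The state is a dict: "time": time; "joints": joint angles; "qvel": joint speeds; "effort": joint torques, N m; "tcp_pos": TCP position; "orientation": TCP orientation; "ft_force": force on the tool from outside, world axes, zero at the start; "moment": the same for the moment, N m; "grip_width": finger opening in m; "gripper_force": force on a finger pad.
Only numpy, scipy, OpenCV 4.12 (cv2) and the standard library are available. Lean on these libraries where they do the work, as an engineer would, in place of code of your own. Each camera call takes 0.05 s, during which the arm holds its last target. There are 200 camera calls.

## Task

Pick up the white sample basket by its yellow grip and hang it inside the steel soaking tank from the blue-edged rim: hook its bent lip over the rim, slide it along until it drops into the notch (the rim strip is never clamped in quite the same place), and press it down past the sprung orange roller until the lip sits fully home on the notch floor, then let go. Work gently, feeling for the notch rather than forcing the basket against the tank, and leave the other things on the bench and in the tank where they are.

Things in the scene. Friction and masses are not known exactly. Their poses are not given: they have to be found in the camera images.
- basket: Loose white open basket, 0.15 to 0.29 kg, 64 (x) x 80 (y) x 70 mm high, standing upright. Origin: centre of its underside; z up. On its -x side a back plate (outer face x = -32 mm) rises above the basket as a 40 mm wide neck, from which a lip bends out to -x and down. Hung, it lies inside the tank, its x along the tank's x, its lip's leg outside the wall.
- basket_grip (a point): Where to grip the basket: centre line of the yellow grip, at (-34, 0, 133) mm in the basket's frame. The grip is an upright block 14 mm thick along the basket's x, 36 mm wide along y, from z = 96 to 150 mm; pinch it from above across its 14 mm thickness. Axes as the basket's.
- basket_lip (a point): Middle of the lip's underside, at (-37.5, 0, 92) mm in the basket's frame, same axes. The lip is 40 mm wide (y), flat below, top at z = 96 mm. Its leg, inner face at x = -43 mm (slot to the back plate 11 mm), goes straight down to z = 70 mm; the last 8 mm flare outwards, ending at x = -50 mm, z = 62 mm.
- tank: Fixed empty open steel tank, 200 (x) x 280 (y) x 120 mm high, walls and floor 6 mm thick. Origin: centre of its underside; z up. Its -x wall (towards the robot) ends at 108 mm; on it sits a blue rim strip, 6 mm thick, 12 mm high (top at 120 mm), interrupted by one notch 44 mm wide along y, whose floor is the wall's top at 108 mm. The strip is clamped at an unmeasured place.
- hang (a point): Point of the tank, at (-97, -30, 108) mm in its frame, same axes: mid-thickness of the -x wall's top, where the notch's middle would be with the strip in mid place. The strip, and so the notch, really lies up to 12 mm to either side of it along the tank's y: find it by eye or by feeling along the rim. It holds fast in use. Home, the lip's underside rests on the wall's top in the notch.
- roller_mid (a point): Point of the tank, at (-104, -30, 86.5) mm in its frame: the orange roller's middle with the strip in mid place. The roller rides with the strip, always under the notch, outside the wall: 8 mm thick, 36 mm long (y), 8 mm out, yielding to the wall at 2.5 N per mm. The lip's leg passes outside it, pushing it in some 3 mm as the lip drops: weight is not enough, 5 to 20 N seats it.
- beaker: Loose glass beaker, 70 mm across, 95 mm high; leave alone. Origin under its centre.
- jar: Loose amber jar with red cap, 48 mm across, 75 mm high, standing in the tank; leave alone. Origin under its centre.
- bottle: Loose white bottle, 64 mm across, 170 mm high; leave alone. Origin under its centre.
- phone: Loose flat red phone, 150 x 75 x 9 mm; leave alone. Origin under its centre.
- dishes: Loose stack of clear dishes, 90 mm across, 30 mm high; leave alone. Origin under its centre.
- spatula: Loose spatula lying on the bench; leave alone.
There are look-alikes about, which are no part of the job. Leave any purple look-alike of the basket alone.

How it is judged:
On the way, in this order (a step that is already met when the one before it is completed fails the run):
1. the basket is lifted off the bench (height (world z) of basket above 0.04 m), for 0.1 s.
2. the lip is over the rim and down in the notch, at most 2 mm from its floor (z of basket_lip in the frame of hang below 0.002 m and x of basket_lip in the frame of hang between -0.005 and 0.005 m and y of basket_lip in the frame of hang between -0.018 and 0.018 m and x of basket in the frame of hang above 0.02 m), for 0.2 s.
At the end, for the whole second after the job is handed in: The basket hangs inside the tank, released and at rest: lip's underside within 2 mm of the wall's top in the notch, slot over the wall (within 5 mm across it and 18 mm along it of the point 'hang'), basket inside the wall, upright within 0.12 rad and square to the tank within 0.15 rad (all of step 2 and z of basket_lip in the frame of hang above -0.003 m and angle between basket's own z axis and vertical below 0.12 rad and angle between the x axis of basket and the x axis of tank, either way round below 0.15 rad and linear speed of basket below 0.02 m/s); the robot touches nothing.
It fails at once if the basket is forced against the tank with more than 55 N (contact force between basket and tank above 55 N).
It fails at once if the robot presses on the tank with more than 15 N (contact force between any of the fingers, the arm and tank above 15 N).
It fails at once if a bystander (beaker, jar, bottle, phone, dishes, spatula) is moved more than 20 mm (distance of any of beaker, jar, bottle, phone, dishes, spatula from where it was at the start of the episode above 0.02 m).
It fails at once if the beaker, jar or bottle is knocked over (angle between any of beaker, jar, bottle's own z axis and vertical above 0.3 rad).
It also fails if it takes over 58 s, if anything falls off the work surface, if the arm or the gripper's body presses on something with over 40 N, if the wrist force passes 120 N, or if a joint passes its speed limit or range.

## Working session

There is one attempt and no reset: what is moved stays moved. The work goes in short steps, Python scripts to look and compute and a shell command to move; the robot and the scene stay as the last step left them, time stands still between calls to the robot, and variables do not carry over. Pictures are saved under pics/ and viewed, at most 10 in all, crops included, and the job is handed in when it is done.

```bash
mkdir -p pics
cat > h.py <<'E'
import numpy as np, cv2
from rig import *
def pic(c,name):
    im=read_camera(c); cv2.imwrite('pics/'+name,cv2.cvtColor(im,cv2.COLOR_RGB2BGR)); return im
def w(c,p):
    i=camera_info(c); return np.array(i['R']).T@(np.array(p)-np.array(i['t']))
def px(c,X):
    i=camera_info(c); v=np.array(i['mtx'])@(np.array(i['R'])@np.array(X)+np.array(i['t'])); return v[:2]/v[2]
def ray(c,u,v,z):
    i=camera_info(c); R=np.array(i['R']); o=-R.T@np.array(i['t']); d=R.T@np.linalg.solve(np.array(i['mtx']),[u,v,1.]); return o+d*(z-o[2])/d[2]
E
python3 - <<'E'
from h import *
np.set_printoptions(precision=4,suppress=True)
a=pic('scene','s0.png');b=pic('top','t0.png')
cv2.imwrite('pics/both0.png',cv2.cvtColor(np.vstack([a,b]),cv2.COLOR_RGB2BGR)[:, :])
for c in('scene','top'):
  for q in ['basket','basket_grip','basket_lip','tank','hang','roller_mid']:
    for r in spot_point(c,q)[:3]:
      X=w(c,r['centre']);print(c,q,round(r['conf'],2),X,px(c,X).round())
print(state())
E
```

```text
scene basket 0.91 [ 0.3607 -0.3484  0.0007] [227. 158.]
scene basket 0.73 [ 0.493  -0.3292 -0.0004] [202. 173.]
scene basket 0.59 [ 0.3208 -0.4995  0.0027] [211. 138.]
scene basket_grip 0.92 [ 0.3238 -0.3472  0.1319] [235. 124.]
scene basket_grip 0.74 [ 0.4648 -0.3118  0.1336] [210. 141.]
scene basket_grip 0.68 [ 0.2894 -0.494   0.1376] [218. 105.]
scene basket_lip 0.67 [ 0.2816 -0.4929  0.0928] [220. 115.]
scene basket_lip 0.62 [ 0.3186 -0.3475  0.094 ] [236. 133.]
scene basket_lip 0.59 [ 0.4545 -0.3117  0.0896] [213. 150.]
scene tank 0.72 [ 0.6442  0.1841 -0.0033] [268. 276.]
scene hang 0.58 [0.5392 0.1722 0.1055] [295. 228.]
scene roller_mid 0.94 [0.5363 0.1742 0.0891] [295. 232.]
top basket 0.97 [ 0.3209 -0.4981 -0.0022] [407. 286.]
top basket 0.89 [ 0.3606 -0.3484 -0.    ] [359. 268.]
top basket 0.56 [ 0.4904 -0.3264  0.0043] [353. 225.]
top basket_grip 0.97 [ 0.4589 -0.3189  0.1325] [362. 230.]
top basket_grip 0.91 [ 0.3232 -0.3451  0.1332] [370. 281.]
top basket_grip 0.88 [ 0.2875 -0.4954  0.1338] [426. 300.]
top basket_lip 0.89 [ 0.4572 -0.3163  0.0926] [358. 232.]
top basket
[... 203 characters left out ...]
op hang 0.56 [ 0.492  -0.3279  0.0013] [354. 225.]
top hang 0.39 [ 0.6436  0.1911 -0.0003] [197. 163.]
top roller_mid 0.72 [0.5402 0.1739 0.0859] [194. 189.]
top roller_mid 0.47 [ 0.505  -0.1192 -0.0002] [288. 214.]
{'time': 0.7, 'joints': array([ 1.0604,  0.3131,  0.0461,  1.3036, -0.    ,  1.4312]), 'qvel': array([-0.0012,  0.0014,  0.0013, -0.    ,  0.0012,  0.0013]), 'effort': array([ -0.0005, -48.0287,  29.8751,  -0.0003,  -0.0001,  -0.    ]), 'tcp_pos': array([0.2084, 0.5359, 0.2314]), 'orientation': array([0.    , 0.1843, 0.9829, 0.0001]), 'ft_force': array([-0.281 ,  0.6859,  0.2166]), 'moment': array([0.025 , 0.0166, 0.0414]), 'gripper_force': 0.0, 'grip_width': 0.08535628119092292}
```

```bash
ls
```

```text
h.py
pics
```

Run:
```python
import cv2,numpy as np
s=cv2.imread('pics/s0.png');t=cv2.imread('pics/t0.png')
a=cv2.resize(s[80:200,150:300],(800,640))[:600]
b=cv2.resize(t[200:320,300:460],(800,600),interpolation=cv2.INTER_CUBIC)
c=np.vstack([cv2.resize(s[85:185,170:270],(400,400)),]);d=cv2.resize(t[200:310,330:440],(400,400))
cv2.imwrite('pics/close.png',np.hstack([c,d]))
cv2.imwrite('pics/full.png',np.hstack([cv2.resize(s,(400,300)),cv2.resize(t,(400,300))]))
e=cv2.resize(t[130:230,145:245],(400,400),interpolation=cv2.INTER_CUBIC);f=cv2.resize(s[190:290,240:340],(400,400),interpolation=cv2.INTER_CUBIC)
cv2.imwrite('pics/tank.png',np.hstack([f,e]))
```

```text
(no output)
```

View pics/t0.png

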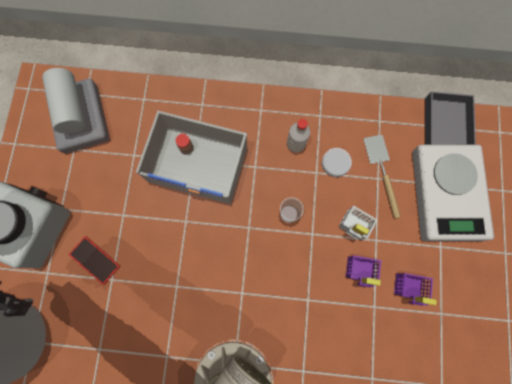

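View pics/close.png

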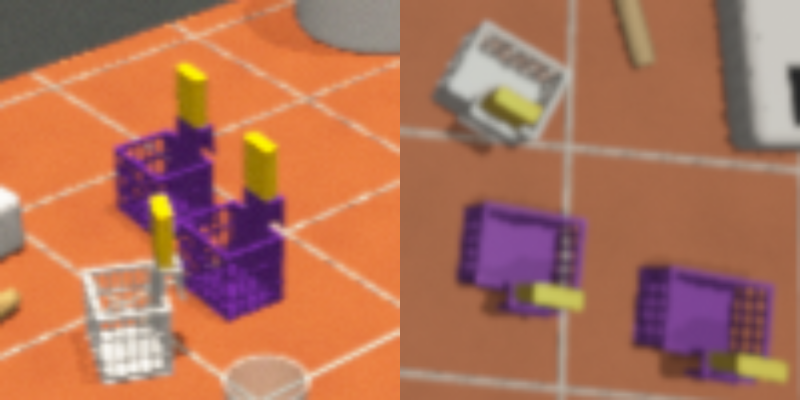

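View pics/tank.png

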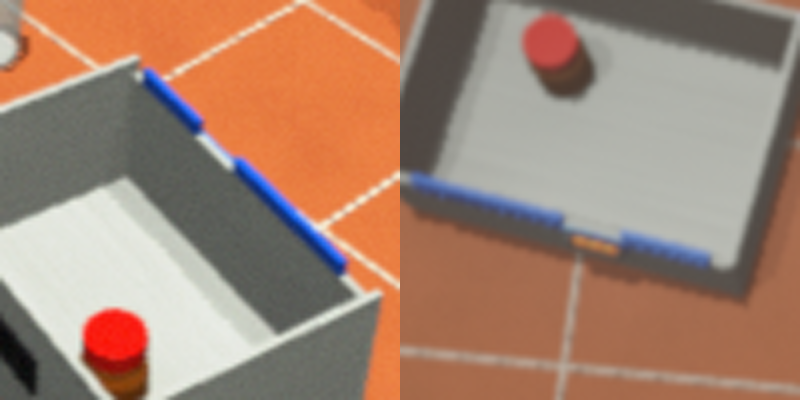

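In the top picture, the things that could be taken for the basket are the white one at (357,223) with its grip at (362,230), and purple ones at (364,270) and (414,288). The crop confirms that the white one is the target. The tank is at (195,160). The blue rim runs from (148,174) to (222,195), with the notch at about (193,187) above the orange roller and the jar at (183,143).

```bash
cat > m.py <<'E'
from h import *
from scipy.optimize import least_squares
np.set_printoptions(precision=4,suppress=True)
for c,f in(('top','pics/t0.png'),('scene','pics/s0.png')):
  im=cv2.imread(f); hsv=cv2.cvtColor(im,cv2.COLOR_BGR2HSV).astype(int); H,S,V=hsv[...,0],hsv[...,1],hsv[...,2]
  m=(H>105)&(H<128)&(S>110)&(V>90)
  ys,xs=np.nonzero(m)
  P=np.array([ray(c,u,v,.12)[:2] for u,v in zip(xs,ys)])
  k=np.linalg.norm(P-[.542,.19],axis=1)<.2; P=P[k]
  mu=np.median(P,0); d=np.linalg.svd(P-P.mean(0))[2][0]; d*=np.sign(d[1])
  t=np.sort((P-P.mean(0))@d)
  g=np.diff(t);i=g.argmax()
  print(c,len(P),'mean',P.mean(0),'dir',d,'tank yaw deg',np.degrees(np.arctan2(-d[0],d[1])),'ends',P.mean(0)+d*t[0],P.mean(0)+d*t[-1],'gap',P.mean(0)+d*t[i],P.mean(0)+d*t[i+1],g[i])
  o=(H>8)&(H<22)&(S>150)
  for z in(.15,):
    y=(H>22)&(H<35)&(S>120)&(V>110); ys,xs=np.nonzero(y)
    u0=px(c,[.462,-.315,.13]); k=np.hypot(xs-u0[0],ys-u0[1])<16
    Q=np.array([ray(c,u,v,z)[:2] for u,v in zip(xs[k],ys[k])])
    print('grip',len(Q),Q.mean(0),cv2.minAreaRect((Q*1000).astype(np.float32)))
for c in('scene','top'):
  read_camera(c)
  for q in ['jar','beaker','bottle','dishes','spatula','hang']:
    for r in find_in(c,q)[:1]: print(c,q,round(r['conf'],2),w(c,r['centre']))
E
python3 m.py
```

```text
top 112 mean [0.5436 0.2076] dir [0.1728 0.985 ] tank yaw deg -9.951965507470115 ends [0.5229 0.0894] [0.5605 0.3038] gap [0.5328 0.1457] [0.5418 0.1968] 0.05191820407665807
grip 66 [ 0.4588 -0.311 ] ((458.7576599121094, -309.9328308105469), (36.1101188659668, 15.097481727600098), 68.2347412109375)
scene 234 mean [0.5522 0.2106] dir [0.164  0.9865] tank yaw deg -9.441004253845344 ends [0.5316 0.0869] [0.5691 0.3124] gap [0.543  0.1551] [0.5494 0.1942] 0.03955191228691417
grip 63 [ 0.4844 -0.284 ] ((487.2137451171875, -280.75030517578125), (108.82801818847656, 13.583473205566406), 52.92130661010742)
scene jar 0.76 [0.7002 0.2384 0.0772]
scene beaker 0.64 [ 0.5148 -0.1102  0.0639]
scene bottle 0.82 [ 0.7531 -0.1055  0.0889]
scene dishes 0.82 [ 0.7122 -0.2609  0.0316]
scene spatula 0.7 [ 0.7275 -0.4109  0.0017]
scene hang 0.7 [0.6287 0.1823 0.0509]
top beaker 0.56 [ 0.5156 -0.1228  0.0376]
top bottle 0.64 [ 0.7306 -0.1232  0.1162]
top dishes 0.55 [ 0.6844 -0.257   0.0347]
top spatula 0.81 [ 0.7231 -0.404   0.0056]
top hang 0.92 [0.6557 0.1916 0.0062]
```

```bash
cat > plan.py <<'E'
import sys
from h import *
from scipy.spatial.transform import Rotation as R
def tgt(th): # tool down, tool y at yaw th deg
    t=np.radians(th); y=np.array([np.cos(t),np.sin(t),0]); z=np.array([0,0,-1.]); return R.from_matrix(np.c_[np.cross(y,z),y,z])
def plan(legs,p=None,r=None):
    s=state()
    if p is None: p=s['tcp_pos']; q=s['orientation']; r=R.from_quat([q[1],q[2],q[3],q[0]])
    p=np.array(p)
    for P,th,n in legs:
        rv=(r.inv()*tgt(th)).as_rotvec(); d=(np.array(P)-p)/n
        for i in range(n):
            print(r.inv().apply(d*1000).round(1).tolist(),(rv/n).round(3).tolist()); r=r*R.from_rotvec(rv/n)
        p=np.array(P)
E
python3 -c "
from plan import *
plan([((.44,.14,.26),0,8),((.46,-.313,.21),-21.8,10)])"
```

```text
[-44.9, -35.6, -3.6] [0.0, -0.0, 0.15]
[-49.7, -28.5, -3.6] [0.0, -0.0, 0.15]
[-53.4, -20.8, -3.6] [0.0, -0.0, 0.15]
[-56.0, -12.6, -3.6] [0.0, -0.0, 0.15]
[-57.2, -4.1, -3.6] [0.0, -0.0, 0.15]
[-57.2, 4.5, -3.6] [0.0, -0.0, 0.15]
[-55.8, 13.0, -3.6] [0.0, -0.0, 0.15]
[-53.3, 21.2, -3.6] [0.0, -0.0, 0.15]
[-45.3, 2.0, 5.0] [-0.0, 0.0, 0.038]
[-45.2, 3.7, 5.0] [-0.0, 0.0, 0.038]
[-45.0, 5.4, 5.0] [-0.0, 0.0, 0.038]
[-44.8, 7.1, 5.0] [-0.0, 0.0, 0.038]
[-44.5, 8.8, 5.0] [-0.0, 0.0, 0.038]
[-44.1, 10.5, 5.0] [-0.0, 0.0, 0.038]
[-43.7, 12.2, 5.0] [-0.0, 0.0, 0.038]
[-43.2, 13.9, 5.0] [-0.0, 0.0, 0.038]
[-42.6, 15.5, 5.0] [-0.0, 0.0, 0.038]
[-42.0, 17.1, 5.0] [-0.0, 0.0, 0.038]
```

```bash
python3 -m pendant '[[0.3,-37,-29,-4,0,0,0.145],[0.3,-40,-24,-4,0,0,0.145],[0.3,-43,-17,-4,0,0,0.145],[0.3,-45,-10,-4,0,0,0.145],[0.3,-46,-3,-4,0,0,0.145],[0.3,-46,4,-4,0,0,0.145],[0.3,-45,11,-4,0,0,0.145],[0.3,-43,17,-4,0,0,0.145]]'; python3 -c "
from plan import *
plan([((.46,-.313,.21),-21.8,12)])"
```

```text
time: 2.2
tcp_pos: [0.402, 0.2177, 0.2638]
orientation: [0.0, 0.695, 0.719, 0.0]
ft_force: [1.1, 1.1, 0.1]
grip_width: 0.0558
gripper_force: 0.0
[-44.4, 3.3, 4.5] [0.0, -0.0, 0.035]
[-44.2, 4.8, 4.5] [0.0, -0.0, 0.035]
[-44.0, 6.4, 4.5] [0.0, -0.0, 0.035]
[-43.8, 7.9, 4.5] [0.0, -0.0, 0.035]
[-43.5, 9.4, 4.5] [0.0, -0.0, 0.035]
[-43.1, 10.9, 4.5] [0.0, -0.0, 0.035]
[-42.7, 12.4, 4.5] [0.0, -0.0, 0.035]
[-42.3, 13.8, 4.5] [0.0, -0.0, 0.035]
[-41.8, 15.3, 4.5] [0.0, -0.0, 0.035]
[-41.2, 16.7, 4.5] [0.0, -0.0, 0.035]
[-40.6, 18.1, 4.5] [0.0, -0.0, 0.035]
[-40.0, 19.5, 4.5] [0.0, -0.0, 0.035]
```

```bash
python3 -m pendant '[[0.3,-44,3,4,0,0,0.035],[0.3,-44,5,4,0,0,0.035],[0.3,-44,6,4,0,0,0.035],[0.3,-44,8,4,0,0,0.035],[0.3,-43,9,4,0,0,0.035],[0.3,-43,11,4,0,0,0.035],[0.3,-43,12,4,0,0,0.035],[0.3,-42,14,4,0,0,0.035]]'; python3 -c "
from plan import *
plan([((.46,-.313,.20),-21.8,5)])"
```

```text
time: 3.0
tcp_pos: [0.4404, -0.1352, 0.2314]
orientation: [0.0, 0.787, 0.617, 0.0]
ft_force: [0.9, -0.1, 0.7]
grip_width: 0.0556
gripper_force: 0.0
[-33.6, 12.3, 6.3] [0.0, -0.0, 0.028]
[-33.2, 13.2, 6.3] [0.0, -0.0, 0.028]
[-32.9, 14.2, 6.3] [0.0, -0.0, 0.028]
[-32.5, 15.1, 6.3] [0.0, -0.0, 0.028]
[-32.0, 16.0, 6.3] [0.0, -0.0, 0.028]
```

```bash
python3 -m pendant '[[0.3,-33,12,6,0,0,0.028],[0.3,-33,13,6,0,0,0.028],[0.3,-33,14,6,0,0,0.028],[0.3,-32,15,6,0,0,0.028],[0.3,-25,13,6,0,0,0.028],[0.3,0,0,0,0,0,0],[0.3,0,0,0,0,0,0],[0.3,0,0,0,0,0,0]]'
python3 - <<'E'
from plan import *
np.set_printoptions(precision=4,suppress=True)
for c in('scene','top'):
  pic(c,c+'1.png')
  for r in spot_point(c,'basket_grip')[:3]: print(c,round(r['conf'],2),w(c,r['centre']))
plan([((.46,-.313,.114),-21.8,6)])
s=cv2.imread('pics/scene1.png');t=cv2.imread('pics/top1.png')
cv2.imwrite('pics/c1.png',np.hstack([cv2.resize(s[70:200,130:260],(400,400)),cv2.resize(t[170:300,300:430],(400,400))]))
E
```

```text
time: 3.8
tcp_pos: [0.4593, -0.3013, 0.2014]
orientation: [-0.0, 0.828, 0.561, 0.0]
ft_force: [-0.3, 0.5, 0.1]
grip_width: 0.0551
gripper_force: 0.0
scene 0.97 [ 0.3266 -0.3464  0.1337]
scene 0.74 [ 0.2897 -0.4973  0.1364]
scene 0.72 [ 0.4674 -0.3121  0.1325]
top 0.85 [ 0.4595 -0.3151  0.1351]
top 0.7 [ 0.2874 -0.4957  0.1336]
[-1.8, 0.8, 14.6] [0.0, 0.0, 0.0]
[-1.8, 0.8, 14.6] [0.0, 0.0, 0.0]
[-1.8, 0.8, 14.6] [0.0, 0.0, 0.0]
[-1.8, 0.8, 14.6] [0.0, 0.0, 0.0]
[-1.8, 0.8, 14.6] [0.0, 0.0, 0.0]
[-1.8, 0.8, 14.6] [0.0, 0.0, 0.0]
```

View pics/c1.png

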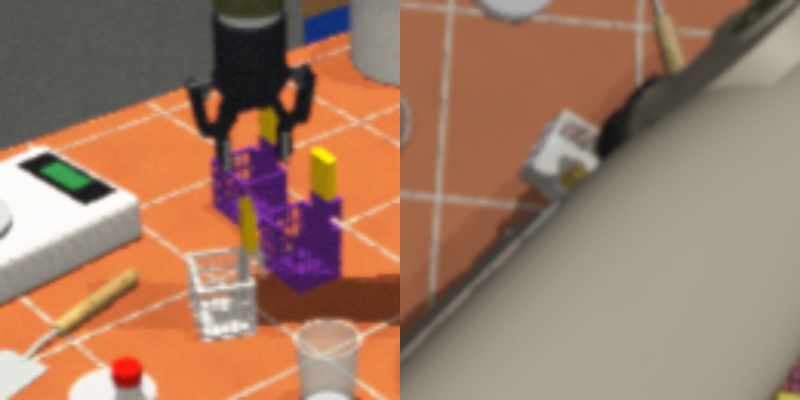

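The gripper stands open above the white basket's yellow grip (left panel about (248,150) against the grip at (248,225)), with the fingers straddling its thickness and the purple baskets clear behind.

```bash
python3 -m pendant '[[0.3,-5,3,15,0,0,0],[0.3,-5,3,15,0,0,0],[0.3,-1,1,15,0,0,0],[0.3,0,0,15,0,0,0],[0.3,0,0,15,0,0,0],[0.3,0,0,12,0,0,0],[0.3,0,0,0,0,0,0],[0.3,0,0,0,0,0,0]]'; python3 -m pendant '[[-1,0,0,0,0,0,0],[-1,0,0,0,0,0,0],[-1,0,0,0,0,0,0],[-1,0,0,0,0,0,0],[-1,0,0,0,0,0,0],[-1,0,0,0,0,0,0],[-1,0,0,0,0,0,0],[-1,0,0,0,0,0,0]]'
```

```text
time: 4.8
tcp_pos: [0.462, -0.3147, 0.1146]
orientation: [-0.0, 0.828, 0.561, 0.0]
ft_force: [0.1, 0.2, -0.3]
grip_width: 0.0559
gripper_force: 0.0
time: 5.6
tcp_pos: [0.4621, -0.3153, 0.1149]
orientation: [0.001, 0.828, 0.561, 0.0]
ft_force: [-2.2, -0.1, 4.8]
grip_width: 0.0133
gripper_force: 61.3
```

```bash
python3 -m pendant '[[-1,0,0,-5,0,0,0],[-1,0,0,-15,0,0,0],[-1,0,0,-25,0,0,0],[-1,0,0,-30,0,0,0],[-1,0,0,-30,0,0,0],[-1,0,0,-30,0,0,0],[-1,0,0,-25,0,0,0],[-1,0,0,-5,0,0,0]]'
cat > fit.py <<'E'
from h import *
from scipy.optimize import minimize
K=8
def hull(c,pts,img):
    q=np.array([px(c,p) for p in pts]); q=(q+.5)*K-.5
    cv2.fillConvexPoly(img,cv2.convexHull(q.astype(np.float32)).round().astype(np.int32),1.)
def obs(f):
    im=cv2.imread(f).astype(float); b=im[...,0]-np.maximum(im[...,1],im[...,2]*1.0); return np.clip(b/80,0,1)
def model(c,par,roi):
    x,y,th,e0,e1=par; u0,v0,u1,v1=roi
    img=np.zeros((384*K,512*K),np.float32)
    a=np.array([np.cos(th),np.sin(th)]);b=np.array([-a[1],a[0]])
    for s0,s1 in((-22/1e3-e0,-.022),(.022,.022+e1)):
        pts=[[*(np.array([x,y])+a*i+b*j),z] for i in(-.003,.003) for j in(s0,s1) for z in(.108,.12)]
        hull(c,pts,img)
    return cv2.resize(img,(512,384),interpolation=cv2.INTER_AREA)[v0:v1,u0:u1]
for c,f,roi in(('top','pics/t0.png',(135,160,235,205)),('scene','pics/s0.png',(265,195,345,270))):
    o=obs(f)[roi[1]:roi[3],roi[0]:roi[2]]
    def cost(p):
        p=np.array([p[0]/1e3,p[1]/1e3,p[2]/100,p[3]/1e3,p[4]/1e3]); return ((model(c,p,roi)*o.max()*.9-cv2.GaussianBlur(o,(0,0),.01+.0)) **2).sum()
    best=None
    for x in(538,543,548):
        r=minimize(cost,[x,173,-17,58,110],method='Nelder-Mead',options=dict(initial_simplex=np.array([[x,173,-17,58,110]]+[[x+3*(k==0),173+5*(k==1),-17+2*(k==2),58+6*(k==3),110+6*(k==4)] for k in range(5)]),maxiter=250))
        if best is None or r.fun<best.fun: best=r
    print(c,best.x.round(2),best.fun,(o**2).sum())
E
python3 fit.py; python3 -c "
from plan import *
plan([((.53,.165,.275),-9.7,12)])"
```

```text
time: 6.4
tcp_pos: [0.4628, -0.3156, 0.2819]
orientation: [0.002, 0.828, 0.561, 0.001]
ft_force: [0.1, -0.3, -1.6]
grip_width: 0.0132
gripper_force: 60.3
[39.3, -9.7, 0.5] [0.0, 0.0, -0.018]
[39.4, -9.0, 0.5] [0.0, 0.0, -0.018]
[39.6, -8.3, 0.5] [0.0, 0.0, -0.018]
[39.7, -7.6, 0.5] [0.0, 0.0, -0.018]
[39.8, -6.9, 0.5] [0.0, 0.0, -0.018]
[40.0, -6.2, 0.5] [0.0, 0.0, -0.018]
[40.1, -5.5, 0.5] [0.0, 0.0, -0.018]
[40.2, -4.8, 0.5] [0.0, 0.0, -0.018]
[40.2, -4.1, 0.6] [0.0, 0.0, -0.018]
[40.3, -3.4, 0.6] [0.0, 0.0, -0.018]
[40.4, -2.6, 0.6] [0.0, 0.0, -0.018]
[40.4, -1.9, 0.6] [0.0, 0.0, -0.018]Traceback (most recent call last):
  File "fit.py", line 23, in <module>
    r=minimize(cost,[x,173,-17,58,110],method='Nelder-Mead',options=dict(initial_simplex=np.array([[x,173,-17,58,110]]+[[x+3*(k==0),173+5*(k==1),-17+2*(k==2),58+6*(k==3),110+6*(k==4)] for k in range(5)]),maxiter=250))
    res = _minimize_neldermead(fun, x0, args, callback, bounds=bounds,
                               **options)
    fxr = func(xr)
    fx = function(np.copy(x), *(wrapper_args + args))
  File "fit.py", line 20, in cost
    p=np.array([p[0]/1e3,p[1]/1e3,p[2]/100,p[3]/1e3,p[4]/1e3]); return ((model(c,p,roi)*o.max()*.9-cv2.GaussianBlur(o,(0,0),.01+.0)) **2).sum()
                                                                         ~~~~~^^^^^^^^^
  File "fit.py", line 15, in model
    hull(c,pts,img)
    ~~~~^^^^^^^^^^^
  File "fit.py", line 5, in hull
    q=np.array([px(c,p) for p in pts]); q=(q+.5)*K-.5
                ~~^^^^^
  File "h.py", line 8, in px
    i=camera_info(c); v=np.array(i['mtx'])@(np.array(i['R'])@np.array(X)+np.array(i['t'])); return v[:2]/v[2]
ValueError: time passes only in moves, steps and waits
```

```bash
sed -i 's/^from rig import \*/from rig import *\nimport functools\ncamera_info=functools.lru_cache(None)(camera_info)/' h.py; sed -i 's/cv2.GaussianBlur(o,(0,0),.01+.0)/o/' fit.py
python3 -m pendant '[[-1,39,-10,0,0,0,-0.018],[-1,39,-9,0,0,0,-0.018],[-1,40,-8,0,0,0,-0.018],[-1,40,-8,0,0,0,-0.018],[-1,40,-7,0,0,0,-0.018],[-1,40,-6,0,0,0,-0.018],[-1,40,-5,0,0,0,-0.018],[-1,40,-5,0,0,0,-0.018]]'; python3 fit.py;  python3 -c "
from plan import *
plan([((.54,.172,.285),-9.7,5)])"
```

```text
time: 7.2
tcp_pos: [0.5053, 0.0074, 0.2775]
orientation: [-0.001, 0.785, 0.619, -0.001]
ft_force: [0.5, -0.4, -2.3]
grip_width: 0.0133
gripper_force: 60.3
top [539.54 173.54 -17.35  66.29 115.35] 9.819084287643433 87.00546875
scene [540.75 170.04 -16.52  65.86 114.25] 9.75496337890625 200.1125
[33.6, -0.9, -1.5] [-0.001, -0.0, -0.013]
[33.6, -0.5, -1.5] [-0.001, -0.0, -0.013]
[33.6, -0.0, -1.5] [-0.001, -0.0, -0.013]
[33.6, 0.4, -1.5] [-0.001, -0.0, -0.013]
[33.6, 0.9, -1.5] [-0.001, -0.0, -0.013]
```

```bash
python3 -m pendant '[[-1,33,-1,0,0,0,-0.013],[-1,33,0,0,0,0,-0.013],[-1,33,0,0,0,0,-0.013],[-1,33,0,0,0,0,-0.013],[-1,20,1,0,0,0,-0.013],[-1,0,0,0,0,0,0],[-1,0,0,0,0,0,0],[-1,0,0,0,0,0,0]]'
python3 - <<'E'
from plan import *
np.set_printoptions(precision=4,suppress=True)
s=state();print(s['tcp_pos'])
q=s['orientation'];r=R.from_quat([q[1],q[2],q[3],q[0]]);print(r.as_matrix())
for c in('scene','top'):
  pic(c,c+'2.png')
  for k in('basket_grip','basket_lip','basket'):
    for d in spot_point(c,k)[:3]:
      X=w(c,d['centre'])
      if X[1]>0: print(c,k,round(d['conf'],2),X)
plan([((.5435,.1712,.2),-9.7,1)])
s=cv2.imread('pics/scene2.png');t=cv2.imread('pics/top2.png')
cv2.imwrite('pics/c2.png',np.hstack([cv2.resize(s[140:270,230:360],(400,400)),cv2.resize(t[110:240,130:260],(400,400))]))
E
```

```text
time: 8.0
tcp_pos: [0.5375, 0.1535, 0.2784]
orientation: [-0.0, 0.765, 0.644, -0.001]
ft_force: [0.3, -0.2, -2.4]
grip_width: 0.0133
gripper_force: 60.2
[0.5375 0.1535 0.2784]
[[ 0.1709  0.9853 -0.0017]
 [ 0.9853 -0.171  -0.0004]
 [-0.0007 -0.0016 -1.    ]]
scene basket_grip 0.64 [0.5422 0.1555 0.2971]
scene basket_lip 0.75 [0.5315 0.1537 0.2538]
scene basket 0.98 [0.5701 0.1482 0.1638]
top basket_grip 0.67 [0.538  0.1513 0.299 ]
top basket_lip 0.78 [0.5367 0.1532 0.2564]
top basket 0.68 [0.5716 0.1461 0.1672]
[18.0, 2.4, 79.5] [0.0, -0.0, -0.002]
```

View pics/c2.png

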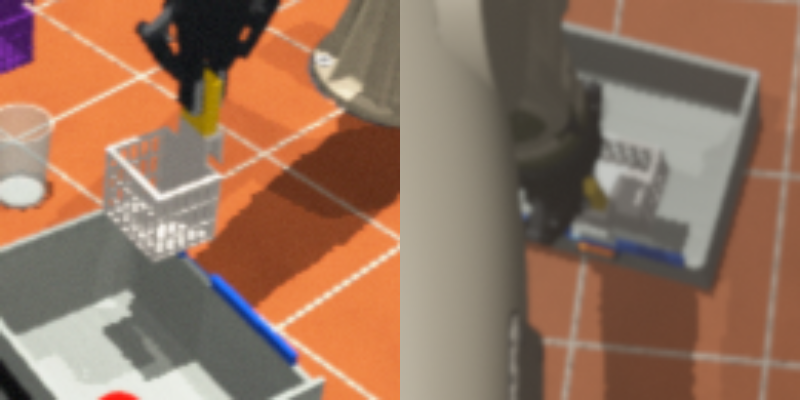

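The basket hangs upright in the gripper above the rim (left panel (160,190)), and the notch and roller are visible at (590,245) in the right panel. The network poses agree with the tool pose.

```bash
python3 -m pendant '[[-1,9,1,5,0,0,0],[-1,9,0.5,15,0,0,0],[-1,0,0,20,0,0,0],[-1,0,0,20,0,0,0],[-1,0,0,20,0,0,0],[-1,0,0,12,0,0,0],[-1,0,0,5,0,0,0],[-1,0,0,0,0,0,0]]'; python3 -c "
from plan import *
plan([((.5430,.1712,.160),-9.7,1)])"
```

```text
time: 9.2
tcp_pos: [0.5423, 0.1719, 0.1818]
orientation: [-0.0, 0.765, 0.644, -0.0]
ft_force: [-0.6, -0.5, -2.3]
grip_width: 0.0135
gripper_force: 60.2
[-0.5, 0.8, 21.8] [-0.001, 0.0, -0.002]
```

```bash
python3 -m pendant '[[-1,0,0.5,5,0,0,0],[-1,0,0,5,0,0,0],[-1,0,0,5,0,0,0],[-1,0,0,5,0,0,0],[-1,0,0,4,0,0,0],[-1,0,0,4,0,0,0],[-1,0,0,2,0,0,0],[-1,0,0,0,0,0,0]]'
```

```text
time: 10.0
tcp_pos: [0.5428, 0.1716, 0.1519]
orientation: [-0.0, 0.765, 0.644, -0.0]
ft_force: [-0.4, -0.2, -2.2]
grip_width: 0.0132
gripper_force: 60.3
```

```bash
python3 -m pendant '[[-1,0,0,2,0,0,0],[-1,0,0,2,0,0,0],[-1,0,0,2,0,0,0],[-1,0,0,2,0,0,0],[-1,0,0,1.5,0,0,0],[-1,0,0,1.5,0,0,0],[-1,0,0,0,0,0,0],[-1,0,0,0,0,0,0]]'
```

```text
time: 10.8
tcp_pos: [0.5429, 0.1716, 0.1412]
orientation: [-0.0, 0.765, 0.644, -0.0]
ft_force: [-0.0, 0.2, -1.9]
grip_width: 0.0132
gripper_force: 60.3
```

```bash
python3 -m pendant '[[-1,0,0,1,0,0,0],[-1,0,0,1,0,0,0],[-1,0,0,1,0,0,0],[-1,0,0,0,0,0,0],[-1,0,0,0,0,0,0],[-1,0,0,0,0,0,0],[-1,0,0,0,0,0,0],[-1,0,0,0,0,0,0]]'
```

```text
time: 11.6
tcp_pos: [0.5428, 0.1716, 0.1382]
orientation: [-0.0, 0.765, 0.644, -0.0]
ft_force: [-3.3, 1.4, -1.7]
grip_width: 0.0134
gripper_force: 60.3
```

```bash
python3 -m pendant '[[-1,0,0,1,0,0,0],[-1,0,0,1,0,0,0],[-1,0,0,1,0,0,0],[-1,0,0,1,0,0,0],[-1,0,0,0,0,0,0],[-1,0,0,0,0,0,0],[-1,0,0,0,0,0,0],[-1,0,0,0,0,0,0]]'
```

```text
time: 12.4
tcp_pos: [0.5422, 0.1718, 0.1342]
orientation: [-0.001, 0.765, 0.644, -0.0]
ft_force: [-5.7, 1.0, 1.7]
grip_width: 0.0133
gripper_force: 60.7
```

```bash
python3 -m pendant '[[-1,0,0,1,0,0,0],[-1,0,0,1,0,0,0],[-1,0,0,1,0,0,0],[-1,0,0,0,0,0,0],[-1,0,0,0,0,0,0],[-1,0,0,0,0,0,0],[-1,0,0,0,0,0,0],[-1,0,0,0,0,0,0]]'
```

```text
time: 13.2
tcp_pos: [0.542, 0.1718, 0.131]
orientation: [-0.001, 0.765, 0.644, -0.001]
ft_force: [-6.5, 1.8, 1.0]
grip_width: 0.0135
gripper_force: 60.7
```

```bash
python3 -m pendant '[[-1,0,0,0.7,0,0,0],[-1,0,0,0.7,0,0,0],[-1,0,0,0.6,0,0,0],[-1,0,0,0,0,0,0],[-1,0,0,0,0,0,0],[-1,0,0,0,0,0,0],[-1,0,0,0,0,0,0],[-1,0,0,0,0,0,0]]'
```

```text
time: 14.0
tcp_pos: [0.5421, 0.1718, 0.1308]
orientation: [-0.0, 0.765, 0.644, -0.0]
ft_force: [-9.6, -0.5, 10.5]
grip_width: 0.0135
gripper_force: 62.2
```

```bash
python3 -m pendant '[[-1,0,0,0.7,0,0,0],[-1,0,0,0,0,0,0],[-1,0,0,0,0,0,0],[-1,0,0,-0.5,0,0,0],[0,0,0,0,0,0,0],[0,0,0,0,0,0,0],[0,0,0,0,0,0,0],[0,0,0,0,0,0,0]]'
python3 - <<'E'
from plan import *
np.set_printoptions(precision=4,suppress=True)
for c in('scene','top'):
  pic(c,c+'3.png')
  for k in('basket_lip','basket'):
    for d in spot_point(c,k)[:3]:
      X=w(c,d['centre'])
      if X[1]>0: print(c,k,round(d['conf'],2),X)
s=cv2.imread('pics/scene3.png');t=cv2.imread('pics/top3.png')
cv2.imwrite('pics/c3.png',np.hstack([cv2.resize(s[170:270,250:350],(400,400)),cv2.resize(t[110:240,130:260],(400,400))]))
E
```

```text
time: 14.8
tcp_pos: [0.5438, 0.1715, 0.1291]
orientation: [0.0, 0.765, 0.644, 0.0]
ft_force: [0.8, -0.6, 0.7]
grip_width: 0.0427
gripper_force: 0.0
scene basket_lip 0.98 [0.5358 0.1699 0.1072]
scene basket_lip 0.72 [0.6941 0.2302 0.0064]
top basket_lip 0.77 [0.5372 0.1694 0.1086]
top basket 0.83 [0.5746 0.1664 0.0202]
```

View pics/c3.png

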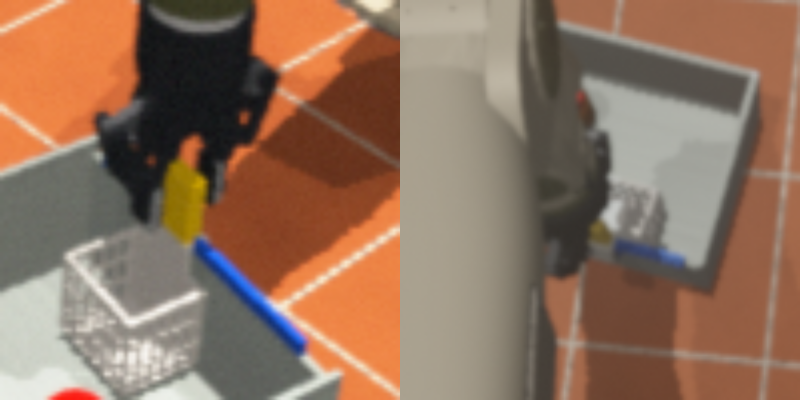

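The fingers are open around the grip (left panel (185,200)). The basket hangs upright inside the wall, and the lip shows at z ≈ 0.108, seated in the notch. I'll retreat straight up.

```bash
python3 -m pendant '[[0,0,0,-5,0,0,0],[0,0,0,-15,0,0,0],[0,0,0,-25,0,0,0],[0,0,0,-30,0,0,0],[0,0,0,-30,0,0,0],[0,0,0,-30,0,0,0],[0,0,0,-10,0,0,0],[0,0,0,0,0,0,0]]'
python3 - <<'E'
from plan import *
np.set_printoptions(precision=4,suppress=True)
for c in('scene','top'):
  pic(c,c+'4.png')
  for k in('basket_lip','basket','basket_grip'):
    for d in spot_point(c,k)[:3]:
      X=w(c,d['centre'])
      if X[1]>0: print(c,k,round(d['conf'],2),X)
s=cv2.imread('pics/scene4.png');t=cv2.imread('pics/top4.png')
cv2.imwrite('pics/c4.png',np.hstack([cv2.resize(s[170:270,250:350],(400,400)),cv2.resize(t[110:240,130:260],(400,400))]))
E
```

```text
time: 15.9
tcp_pos: [0.544, 0.1718, 0.276]
orientation: [0.001, 0.765, 0.644, 0.002]
ft_force: [-0.5, -0.0, -0.2]
grip_width: 0.0423
gripper_force: 0.0
scene basket_lip 0.91 [0.5359 0.1747 0.1083]
scene basket 0.71 [0.5764 0.1652 0.0188]
scene basket_grip 0.69 [0.5461 0.1727 0.1505]
top basket_lip 0.63 [0.5409 0.1665 0.1122]
top basket 0.76 [0.5742 0.1657 0.0193]
top basket_grip 0.57 [0.5428 0.1693 0.1477]
```

View pics/c4.png

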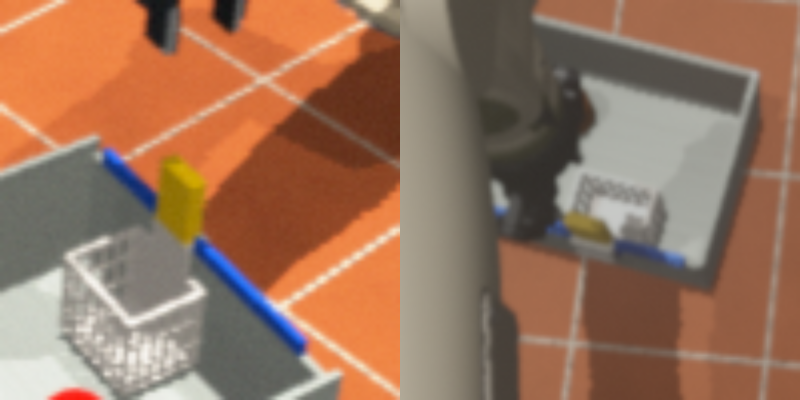

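The gripper is clear and the basket hangs upright and square in the notch (grip at (180,200) in the left panel, not shifted since release). The tool height at bottoming, 15.9 mm above the grasp height, matches the 16 mm for home.

```bash
python3 -c "
from rig import *
print(job_done())"
```

```text
the job is handed in; nothing more can be done
None
```

The white basket is hung in the notch on the tank's blue rim, pressed past the roller until it bottomed at the height expected for fully home, and released. I have handed the job in, at about 16 s of the 58 s; no pass or fail result came back.

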